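# Fit the sample wheel on the D shaft of its drive

### The job

Fit the sample wheel that has the D-shaped bore onto the upright D-shaped shaft of the drive unit: turn it so that the flat in its bore meets the flat of the shaft, lower it on, and keep hold of it until the bore is well down over the shaft. Leave it fully home, flat on the drive's shoulder, and let go. The other wheel, with the round bore, does not belong on this drive; leave it where it lies.

Things in the scene. Friction and masses are not known exactly. Their poses are not given: they have to be found in the camera images.
- d_wheel: Loose grey plastic wheel, 0.2 kg, flat on the bench: disc 110 mm across, 12 mm thick, wells flush in its top; round hub 50 mm across, 12 to 48 mm above the underside, to be gripped from above at any angle. D bore right through, 34.4 mm across, flat 6 mm off centre. On that side the rim is cut straight and a black line is drawn. Origin: centre of underside; z up; +x from centre to the flat.
- drive_seat (a point): Drive: fixed grey housing 120 x 120 mm, 28 mm high, with a shoulder 48 mm across and an upright steel D shaft that does not turn. This point: on the shaft's axis at the shoulder's top, 32 mm above the bench. z up; +x from axis to the shaft's flat; a black line on the housing lies on that side. Seated, the wheel has its origin here and +x along this +x; play 2 mm, 10 degrees.
- shaft_tip (a point): Centre of the shaft's tip, 50 mm above drive_seat, same axes. The shaft is a D 30 mm across with its flat 3.5 mm from the axis for 33 mm above the shoulder, then a nose that tapers evenly to half that size at the tip. A wheel the wrong way round does not go on.
- round_wheel: The other wheel, loose, of the same size, material and weight, but with a fully round rim, no black line, and a small round bore 17 mm across that does not fit the shaft. To be left alone. Origin: centre of the underside, z up.

How it is judged:
By the outcome, as a careful person would: the job done as asked, in the order asked, and still so for the second after the job is handed in, with the robot touching nothing.
It also fails if it takes over 38 s, if anything falls off the work surface, if the arm or the gripper's body presses on something with over 40 N, if the wrist force passes 120 N, or if a joint passes its speed limit or range.

### The arm

A 6-joint arm with a two-finger parallel gripper is mounted at the origin on a cart in front of the work surface, level with it; the furniture and walls round the work are solid. World frame = base frame: x ahead of the robot, y to its left, z up, the work surface at z = 0. Lengths are in m, angles in rad, forces in N, time in s.
With the tool pointing down it reaches from about 0.375 to 0.9 m from the base axis. Payload 3.1 kg.
Tool frame: the origin (TCP) lies between the finger pads; the fingertips stand 17 mm ahead of it and the grasp point (between the pads) lies 2 mm behind it; z points along the fingers, y is the line along which they close (so a half turn about z gives the same grasp; the last joint's range is limited). The gripper opens to 85 mm and grips with 20 to 120 N. Pads are 22 mm wide; open, the fingers measure 114 mm over their backs; the gripper's body (76 mm by 85 mm) begins 54 mm behind the grasp point. The pads swing forward as they close: fully open they stand 13 mm farther back than shut.
Start: joints at [-1.526, 0.527, 1.433, -0, 1.181, -0.178], TCP at [0.139, -0.609, 0.248] pointing down, gripper open.
Joint ranges: [-3.08, 3.08], [-0.75, 2.2], [0.22, 2.44], [-1.43, 4.57], [0, 2.65], [-2.85, 2.85]. Speed limits (rad/s): [2.79, 2.79, 3.14, 3.14, 3.14, 3.14].

### API

Orientations are given as a unit quaternion [x, y, z, w].
In Python, from station import sense, vision, order gives the robot as it stands.
- The arm moves only by the shell command python3 -m crank 'ROWS' [OPENING] [FORCE]. ROWS is JSON, a list of rows, each an object with "dp": the shift along the world's x, y, z in units of 30 mm (1.0 is 30 mm), a list of three; "angular": the turn, a rotation vector about the world's x, y, z in degrees, a list of three. In form: [{"dp": [dx, dy, dz], "angular": [ax, ay, az]}, ...]. A call has 1 to 20 rows; each row shifts and turns the commanded pose from where the row before left it; what a row does not reach is not made up. A row lasts 1/10 s, in which the tool goes at most 50 mm and 8.59 degrees, less where a joint would pass 70% of its speed; a pose out of reach is approached as far as the arm can. A call is refused whole if a number of a shift passes 1 or a number of a turn 8.59, either way. A call with a gripper value outside its range is refused whole. OPENING is the closure, from 0 (fully open) to 1 (shut), set as the call begins (- or left out, the last holds). The fingers move at their own pace and stop on an object; FORCE is the grip in N (left out, the last holds). Time passes only in rows, so rows that do not move let the fingers close. It gives the time, the measured TCP pose, the force, the opening and the grip force at its end, in the units of the state.
- sense(): the state, without advancing time (a new reading comes with each control period).
- vision.snapshot(name): name is "scene" or "top" or "wrist"; returns a dict with "image" (384x512x3 uint8, blue, green, red), "range_z" (384x512 float32, m along the optical axis (not along the pixel's ray), 0 where there is no reading), "mtx" (3x3 intrinsics, pixels), "dist" ([k1, k2, p1, p2, k3] as OpenCV has them; the pictures are not rectified), "pose" (4x4, takes a point from camera to world coordinates); the wrist camera has in their place "mount" (4x4, takes a point from camera to tool coordinates, whose origin is the TCP and whose axes are the flange's). Camera axes: x right, y down, z forward; pixel columns grow to the right and rows downward; lengths in m; the calibration is good to about 2 mm. A picture is of the moment at which its call begins: read the wrist's pose just before it.
- order.sign_off(): hands the job in; it is judged then, once.
The state is a dict: "t": time; "q": joint angles; "qd": joint speeds; "tau": joint torques, N m; "tcp_pos": TCP position; "tool_rot": TCP orientation; "force": force on the tool from outside, world axes, zero at the start; "ft_torque": the same for the moment, N m; "finger_gap": opening from 0.0 (shut) to 1.0 (fully open); "gripper_force": force on a finger pad.
Only numpy, scipy, OpenCV 4.12 (cv2) and the standard library are available. Lean on these libraries where they do the work, as an engineer would, in place of code of your own. Each camera call takes 0.05 s, during which the arm holds its last target. There are 200 camera calls.

## Working session

There is one attempt and no reset: what is moved stays moved. The work goes in short steps, Python scripts to look and compute and a shell command to move; the robot and the scene stay as the last step left them, time stands still between calls to the robot, and variables do not carry over. Pictures are saved under pics/ and viewed, at most 10 in all, crops included, and the job is handed in when it is done.

```bash
mkdir -p pics; cat > h.py <<'E'
import numpy as np, cv2
from station import sense, vision, order
from scipy.spatial.transform import Rotation as R
def snap(n):
    s=sense(); d=vision.snapshot(n)
    if n=="wrist":
        T=np.eye(4);T[:3,:3]=R.from_quat(s["tool_rot"]).as_matrix();T[:3,3]=s["tcp_pos"];d["pose"]=T@d["mount"]
    return d
def plane(d,uv,z):
    n=cv2.undistortPoints(np.array(uv,float).reshape(-1,1,2),d["mtx"],np.array(d["dist"])).reshape(-1,2)
    r=np.c_[n,np.ones(len(n))]@d["pose"][:3,:3].T; o=d["pose"][:3,3]
    return o+r*((z-o[2])/r[:,2])[:,None]
def cloud(d):
    h,w=d["range_z"].shape;u,v=np.meshgrid(np.arange(w),np.arange(h))
    n=cv2.undistortPoints(np.stack([u,v],-1).reshape(-1,1,2).astype(float),d["mtx"],np.array(d["dist"])).reshape(-1,2)
    p=np.c_[n,np.ones(len(n))]*d["range_z"].reshape(-1,1)
    return (p@d["pose"][:3,:3].T+d["pose"][:3,3]).reshape(h,w,3)
E
python3 - <<'E'
from h import *
import pickle
a=snap("scene");b=snap("top")
pickle.dump((a,b),open("s0.pkl","wb"))
cv2.imwrite("pics/scene.png",a["image"]);cv2.imwrite("pics/top.png",b["image"])
print(b["pose"].round(3),sense()["t"])
E
```

```text
[[-0.012 -0.997  0.081  0.398]
 [-1.     0.013  0.015  0.049]
 [-0.016 -0.081 -0.997  1.025]
 [ 0.     0.     0.     1.   ]] 0.1
```

View pics/top.png

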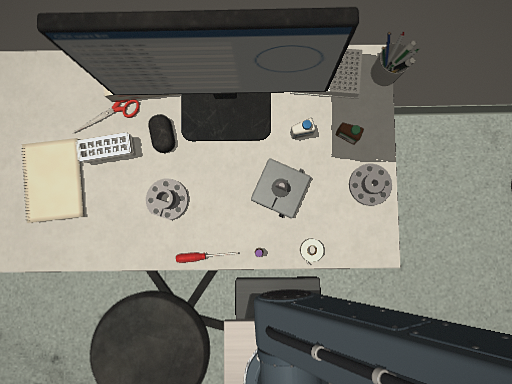

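View pics/scene.png

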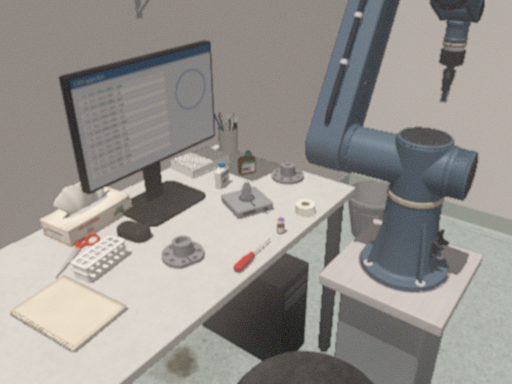

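The top view shows the D wheel at about (167,200), the drive at (281,188) with its black line towards the lower left, and the round wheel at (370,184). Next I'll measure them in an enlarged crop.

```bash
python3 - <<'E'
from h import *
import pickle
a,b=pickle.load(open("s0.pkl","rb"))
c=cloud(b)
for nm,(u,v),zs in (("wheel",(167,200),(.006,.054)),("drive",(281,188),(.02,.1)),("hub",(167,200),(.035,.06)),("shaft",(281,188),(.06,.1))):
    w=c[v-36:v+36,u-36:u+36].reshape(-1,3)
    m=w[(w[:,2]>zs[0])&(w[:,2]<zs[1])]
    (x,y),r=cv2.minEnclosingCircle(m[:,:2].astype(np.float32))
    print(nm,len(m),m.mean(0).round(4),(round(x,4),round(y,4),round(r,4)),m[:,2].max().round(3))
im=b["image"]
cr=[cv2.resize(im[v-32:v+32,u-32:u+32],(400,400),interpolation=cv2.INTER_CUBIC) for u,v in((167,200),(281,188))]
cv2.imwrite("pics/crop.png",np.hstack(cr))
print(sense()["tcp_pos"],sense()["tool_rot"])
E
```

```text
wheel 1282 [0.4681 0.3029 0.0184] (0.4876, 0.302, 0.0735) 0.053
drive 2155 [0.4912 0.0079 0.0292] (0.4925, 0.0075, 0.0817) 0.083
hub 233 [0.4658 0.3056 0.0465] (0.4677, 0.3055, 0.0254) 0.053
shaft 75 [0.495  0.0062 0.074 ] (0.4928, 0.0073, 0.0145) 0.083
[ 0.13870325 -0.60875581  0.24743146] [ 9.93747007e-01  1.11650727e-01  6.66924172e-05 -9.98282588e-04]
```

View pics/crop.png

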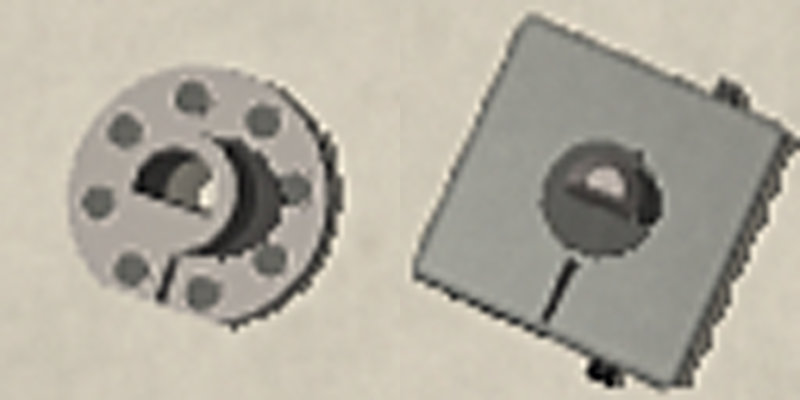

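The wheel is at about (0.467,0.305) with its flat at about 162°. The drive is at about (0.493,0.007) with its flat at about 155°. I'll move over the drive first for a closer look on the way.

```bash
python3 -m crank '[{"dp":[0.85,1,0],"angular":[0,0,3]},{"dp":[0.85,1,0],"angular":[0,0,3]},{"dp":[0.85,1,0],"angular":[0,0,3]},{"dp":[0.85,1,0],"angular":[0,0,3]},{"dp":[0.85,1,0],"angular":[0,0,3]},{"dp":[0.85,1,0],"angular":[0,0,3]},{"dp":[0.85,1,0],"angular":[0,0,3]},{"dp":[0.85,1,0],"angular":[0,0,3]},{"dp":[0.85,1,0],"angular":[0,0,3]},{"dp":[0.85,1,0],"angular":[0,0,3]},{"dp":[0.85,1,0],"angular":[0,0,3]},{"dp":[0.1,1,0],"angular":[0,0,3]},{"dp":[0.1,1,0],"angular":[0,0,3]},{"dp":[0.1,1,0],"angular":[0,0,3]},{"dp":[0.1,1,0],"angular":[0,0,3]},{"dp":[0.1,1,0],"angular":[0,0,0]},{"dp":[0.1,1,0],"angular":[0,0,0]},{"dp":[0.1,1,0],"angular":[0,0,0]},{"dp":[0.1,1,0],"angular":[0,0,0]},{"dp":[0,0,0],"angular":[0,0,0]}]' 0
python3 - <<'E'
from h import *
import pickle
d=snap("wrist");pickle.dump(d,open("w1.pkl","wb"));cv2.imwrite("pics/w1.png",d["image"])
print(d["mount"].round(3),d["pose"].round(3),sense()["q"])
E
```

```text
t: 2.1
tcp_pos: [0.4423, -0.0363, 0.248]
tool_rot: [0.874, 0.485, -0.0, -0.001]
force: [0.4, 0.3, -0.2]
finger_gap: 1.001
gripper_force: 0.0
[[ 0.001 -0.949 -0.315  0.081]
 [ 1.     0.001 -0.     0.   ]
 [ 0.    -0.315  0.949 -0.125]
 [ 0.     0.     0.     1.   ]] [[ 0.849 -0.501 -0.168  0.486]
 [-0.528 -0.806 -0.266  0.032]
 [-0.002  0.314 -0.949  0.373]
 [ 0.     0.     0.     1.   ]] [-3.37804837e-01  2.86064587e-01  1.86623785e+00 -1.29647884e-04
  9.90153083e-01  2.20406924e-01]
```

View pics/w1.png

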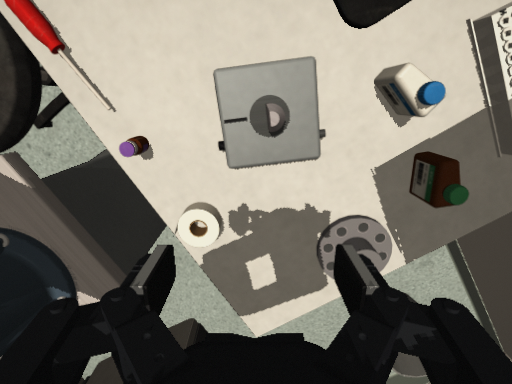

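The wrist view shows the drive housing at about (268,112). Its black line runs from (224,121) to (247,119) and the shaft tip is near (276,118).

```bash
python3 - <<'E'
from h import *
import pickle
d=pickle.load(open("w1.pkl","rb"))
c=cloud(d)[40:185,200:335].reshape(-1,3)
m=c[(c[:,2]>.022)&(c[:,2]<.0295)]; print(len(m),np.median(m[:,2]))
r=cv2.minAreaRect((m[:,:2]*1000).astype(np.float32));print("housing",r)
p=plane(d,[(224,121),(247,119)],.028);v=p[0]-p[1];print("line",p,np.degrees(np.arctan2(v[1],v[0])))
m=c[(c[:,2]>.0305)&(c[:,2]<.034)];print("shoulder",len(m),cv2.minEnclosingCircle(m[:,:2].astype(np.float32)))
m=c[(c[:,2]>.079)];print("tip",len(m),m.mean(0),cv2.minEnclosingCircle(m[:,:2].astype(np.float32)))
n=cv2.imread("pics/w1.png")[80:160,220:330]
cv2.imwrite("pics/w1c.png",cv2.resize(n,None,fx=6,fy=6,interpolation=cv2.INTER_CUBIC))
E
```

```text
8600 0.027705723029445878
housing ((487.4830627441406, 9.457733154296875), (120.80992126464844, 127.64421844482422), 64.94771575927734)
line [[0.44091491 0.03098819 0.028     ]
 [0.46578275 0.01826322 0.028     ]] 152.90100099702863
shoulder 839 ((0.47259634733200073, 0.016708090901374817), 0.050538819283246994)
tip 240 [0.49039124 0.01610203 0.18607123] ((0.4890649914741516, 0.01599588245153427), 0.016810255125164986)
```

```bash
python3 -m crank '[{"dp":[0.0,1,0],"angular":[0,0,3]},{"dp":[0,1,0],"angular":[0,0,3]},{"dp":[0,1,0],"angular":[0,0,3]},{"dp":[0,1,0],"angular":[0,0,3]},{"dp":[0,1,0],"angular":[0,0,3]},{"dp":[0,1,0],"angular":[0,0,3]},{"dp":[0,1,0],"angular":[0,0,3]},{"dp":[0,1,0],"angular":[0,0,3]},{"dp":[0,1,0],"angular":[0,0,3]},{"dp":[0,0,0],"angular":[0,0,0]},{"dp":[0,0,0],"angular":[0,0,0]}]' 0
python3 - <<'E'
from h import *
import pickle
d=snap("wrist");pickle.dump(d,open("w2.pkl","wb"));cv2.imwrite("pics/w2.png",d["image"])
c=cloud(d); b=(abs(c[...,0]-.467)<.08)&(abs(c[...,1]-.305)<.08)
for lo,hi in((.008,.016),(.044,.052)):
    m=c[b&(c[...,2]>lo)&(c[...,2]<hi)];print(len(m),cv2.minEnclosingCircle(m[:,:2].astype(np.float32)),np.median(m[:,2]))
E
```

```text
t: 3.25
tcp_pos: [0.4435, 0.2301, 0.248]
tool_rot: [0.738, 0.675, -0.0, 0.0]
force: [-0.5, 0.2, -0.0]
finger_gap: 0.997
gripper_force: 0.0
4673 ((0.4663628041744232, 0.306805819272995), 0.055320341140031815) 0.01197384740781754
1097 ((0.46653318405151367, 0.3065907955169678), 0.025139756500720978) 0.04780127191645911
```

View pics/w2.png

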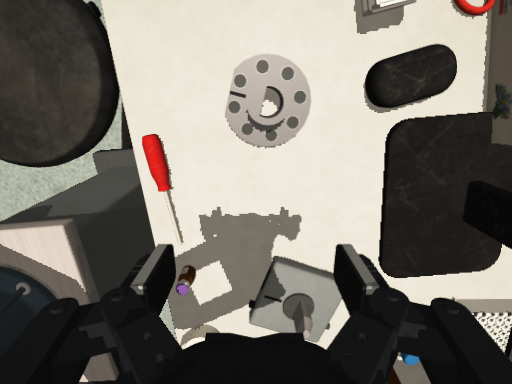

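The wrist view now shows the wheel at about (268,100), with its black line from (229,93) to (245,97). I'll refine both angles and the drive axis.

```bash
python3 - <<'E'
from h import *
import pickle
from scipy.optimize import least_squares
d=pickle.load(open("w2.pkl","rb"));c=cloud(d);C=np.array([.4665,.3067])
def dark(d,c,C,z,rlo,rhi,th):
    q=c[...,:2]-C; rr=np.hypot(q[...,0],q[...,1]); g=d["image"].max(2)
    m=(rr>rlo)&(rr<rhi)&(g<th)&(abs(c[...,2]-z)<.004)
    return m
def ang(c,C,m,lo,hi):
    q=c[m][:,:2]-C;a=np.degrees(np.arctan2(q[:,1],q[:,0]))%360
    k=(a>lo)&(a<hi);p=q[k];print(k.sum(),"bearing",np.median(a[k]));
    v=cv2.fitLine(p.astype(np.float32),cv2.DIST_L2,0,.01,.01).ravel();print(" dir",np.degrees(np.arctan2(v[1],v[0]))%180)
ang(c,C,dark(d,c,C,.012,.030,.05,60),145,180)
q=(c[...,:2]-C)[(abs(c[...,2]-.012)<.003)&(np.hypot(*(np.moveaxis(c[...,:2]-C,-1,0)))<.058)]
t=np.arange(140,185);s=[np.percentile(q@[np.cos(x),np.sin(x)],99.5) for x in np.radians(t)];print("rim flat",t[np.argmin(s)],min(s))
d=pickle.load(open("w1.pkl","rb"));c=cloud(d);C=np.array([.492,.0075])
ang(c,C,dark(d,c,C,.028,.027,.055,60),135,175)
q=c.reshape(-1,3);q=q[np.hypot(*(q[:,:2]-C).T)<.03]
m=q[(q[:,2]>.031)&(q[:,2]<.034)];print("shoulder",len(m),cv2.minEnclosingCircle(m[:,:2].astype(np.float32)))
# shoulder outline by hull circle fit
h=cv2.convexHull(m[:,:2].astype(np.float32))[:,0];f=least_squares(lambda p:np.hypot(*(h-p).T)-.024,C,loss="soft_l1",f_scale=.0005);print(f.x)
m=q[(q[:,2]>.0805)&(q[:,2]<.085)];print("tip",len(m),m.mean(0),cv2.minAreaRect((m[:,:2]*1000).astype(np.float32)))
E
```

```text
34 bearing 161.2515252281513
 dir 160.92058
rim flat 159 0.04747361760542209
53 bearing 155.72897034534083
 dir 154.88312
shoulder 771 ((0.49061641097068787, 0.007704725954681635), 0.024141589179635048)
[0.49056935 0.00775228]
tip 124 [0.4927161  0.00683473 0.08183519] ((493.1650390625, 6.402512550354004), (15.215121269226074, 9.6864595413208), 65.1229476928711)
```

Drive axis (0.4906,0.0077) with its flat at 155°; wheel (0.4665,0.3067) with its flat at about 160.5°. Grasping now.

```bash
python3 -m crank '[{"dp":[0.256,0.85,-0.6],"angular":[0,0,0]},{"dp":[0.256,0.85,-0.6],"angular":[0,0,0]},{"dp":[0.256,0.85,-0.6],"angular":[0,0,0]},{"dp":[0,0,-1],"angular":[0,0,0]},{"dp":[0,0,-1],"angular":[0,0,0]},{"dp":[0,0,-1],"angular":[0,0,0]},{"dp":[0,0,-1],"angular":[0,0,0]},{"dp":[0,0,-0.6],"angular":[0,0,0]},{"dp":[0,0,-0.4],"angular":[0,0,0]},{"dp":[0,0,-0.37],"angular":[0,0,0]},{"dp":[0,0,0],"angular":[0,0,0]},{"dp":[0,0,0],"angular":[0,0,0]}]' 0
python3 -m crank '[{"dp":[0,0,0],"angular":[0,0,0]},{"dp":[0,0,0],"angular":[0,0,0]},{"dp":[0,0,0],"angular":[0,0,0]},{"dp":[0,0,0],"angular":[0,0,0]},{"dp":[0,0,0],"angular":[0,0,0]},{"dp":[0,0,0],"angular":[0,0,0]},{"dp":[0,0,0],"angular":[0,0,0]},{"dp":[0,0,0],"angular":[0,0,0]}]' 1 60
```

```text
t: 4.5
tcp_pos: [0.4668, 0.307, 0.0337]
tool_rot: [0.738, 0.674, 0.0, 0.0]
force: [0.1, -0.6, 0.2]
finger_gap: 1.001
gripper_force: 0.0
t: 5.3
tcp_pos: [0.4667, 0.3074, 0.0344]
tool_rot: [0.738, 0.675, 0.001, 0.0]
force: [0.3, -1.2, 4.9]
finger_gap: 0.564
gripper_force: 61.9
```

```bash
python3 -m crank '[{"dp":[0,0,0.5],"angular":[0,0,0]},{"dp":[0,0,0.8],"angular":[0,0,0]},{"dp":[0,0,1],"angular":[0,0,0]},{"dp":[0,0,1],"angular":[0,0,0]},{"dp":[0,0,1],"angular":[0,0,0]},{"dp":[0.08,-0.5,0],"angular":[0,0,-1]},{"dp":[0.08,-1,0],"angular":[0,0,-1]},{"dp":[0.08,-1,0],"angular":[0,0,-1]},{"dp":[0.08,-1,0],"angular":[0,0,-1]},{"dp":[0.08,-1,0],"angular":[0,0,-1.5]},{"dp":[0.08,-1,0],"angular":[0,0,0]},{"dp":[0.08,-1,0],"angular":[0,0,0]},{"dp":[0.08,-1,0],"angular":[0,0,0]},{"dp":[0.08,-1,0],"angular":[0,0,0]},{"dp":[0.08,-0.9,0],"angular":[0,0,0]},{"dp":[0,-0.57,0],"angular":[0,0,0]},{"dp":[0,0,0],"angular":[0,0,0]},{"dp":[0,0,0],"angular":[0,0,0]},{"dp":[0,0,0],"angular":[0,0,0]}]'
python3 - <<'E'
from h import *
import pickle
d=snap("wrist");t=snap("top");pickle.dump((d,t),open("w3.pkl","wb"))
u=cv2.resize(t["image"][128:248,201:361],(640,480),interpolation=cv2.INTER_CUBIC)
cv2.imwrite("pics/w3.png",d["image"][:,:]);cv2.imwrite("pics/t3.png",u);print(sense()["finger_gap"])
E
```

```text
t: 7.2
tcp_pos: [0.4895, 0.0087, 0.162]
tool_rot: [0.77, 0.638, -0.0, -0.001]
force: [0.0, 1.0, -2.0]
finger_gap: 0.563
gripper_force: 62.4
0.5612462916021735
```

View pics/w3.png

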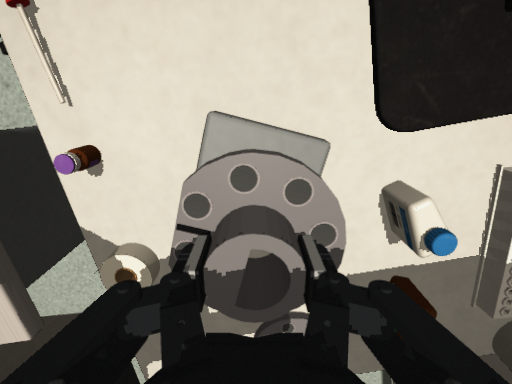

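The wrist view shows the held wheel with its disc around (260,225). The black line runs from (178,228) to (210,235), over the housing. I'll measure its pose in the hand.

```bash
python3 - <<'E'
from h import *
import pickle
from scipy.optimize import least_squares
d,t=pickle.load(open("w3.pkl","rb"));c=cloud(d);C=np.array([.4895,.0087])
q=c[...,:2]-C;r=np.hypot(q[...,0],q[...,1])
b=(r<.065)&(abs(c[...,2]-.1396)<.004);b[230:]=False
print("disc z",np.median(c[b][:,2]))
k,_=cv2.findContours(b.astype(np.uint8),0,1);k=max(k,key=len)[:,0];P=c[k[:,1],k[:,0],:2]
a=np.degrees(np.arctan2(*(P-C).T[::-1]))%360;rr=np.hypot(*(P-C).T)
g=P[(rr>.048)&((a<115)|(a>195))];f=least_squares(lambda p:np.hypot(*(g-p).T)-.055,C,loss="soft_l1",f_scale=.0005);print("centre",len(g),f.x,np.abs(f.fun).mean())
p=plane(d,[(178,228),(210,235)],.1396);v=p[0]-p[1];w=p.mean(0)[:2]-f.x
print("line ang",np.degrees(np.arctan2(v[1],v[0])),"bearing",np.degrees(np.arctan2(w[1],w[0])))
m=(d["image"].max(2)<45);m[:, :176]=False;m[:,212:]=False;m[:222]=False;m[242:]=False;m&=abs(c[...,2]-.1396)<.004
w=c[m][:,:2]-f.x;print(m.sum(),np.median(np.degrees(np.arctan2(w[:,1],w[:,0]))))
h=c[(r<.032)&(abs(c[...,2]-.1756)<.003)];print("hub",len(h),cv2.minEnclosingCircle(h[:,:2].astype(np.float32)))
E
```

```text
disc z 0.1395598269004639
centre 185 [0.48941298 0.00752357] 0.0003991151030605136
line ang 155.68565555697143 bearing 155.93797403228902
180 154.0988437547264
hub 5556 ((0.4903580844402313, 0.013326169922947884), 0.030754731968045235)
```

```bash
python3 -m crank '[{"dp":[0.04,0,-0.5],"angular":[0,0,0]},{"dp":[0,0,-0.5],"angular":[0,0,0]},{"dp":[0,0,-0.3],"angular":[0,0,0]},{"dp":[0,0,-0.2],"angular":[0,0,0]},{"dp":[0,0,-0.2],"angular":[0,0,0]},{"dp":[0,0,-0.2],"angular":[0,0,0]},{"dp":[0,0,-0.1],"angular":[0,0,0]},{"dp":[0,0,-0.1],"angular":[0,0,0]},{"dp":[0,0,-0.1],"angular":[0,0,0]},{"dp":[0,0,0],"angular":[0,0,0]},{"dp":[0,0,0],"angular":[0,0,0]}]'
python3 -c "
from h import *;s=sense();print(s['force'],s['ft_torque'],s['tcp_pos'])"
```

```text
t: 8.4
tcp_pos: [0.4915, 0.008, 0.0963]
tool_rot: [0.77, 0.638, 0.0, 0.0]
force: [0.3, 0.3, -2.0]
finger_gap: 0.564
gripper_force: 62.5
[ 0.25684365  0.26090918 -1.98715692] [-0.01626975 -0.01219567  0.00426494] [0.49153935 0.00795832 0.09626541]
```

No contact yet and the bore is already past the nose, so I'll keep lowering.

```bash
python3 -m crank '[{"dp":[0,0,-0.1],"angular":[0,0,0]},{"dp":[0,0,-0.1],"angular":[0,0,0]},{"dp":[0,0,-0.1],"angular":[0,0,0]},{"dp":[0,0,-0.1],"angular":[0,0,0]},{"dp":[0,0,-0.1],"angular":[0,0,0]},{"dp":[0,0,-0.1],"angular":[0,0,0]},{"dp":[0,0,-0.1],"angular":[0,0,0]},{"dp":[0,0,-0.1],"angular":[0,0,0]},{"dp":[0,0,-0.08],"angular":[0,0,0]},{"dp":[0,0,-0.05],"angular":[0,0,0]},{"dp":[0,0,0],"angular":[0,0,0]},{"dp":[0,0,0],"angular":[0,0,0]}]'
```

```text
t: 9.6
tcp_pos: [0.4915, 0.008, 0.0683]
tool_rot: [0.77, 0.638, 0.0, 0.0]
force: [0.1, -0.0, -1.2]
finger_gap: 0.567
gripper_force: 62.5
```

```bash
python3 -m crank '[{"dp":[0,0,-0.03],"angular":[0,0,0]},{"dp":[0,0,-0.02],"angular":[0,0,0]},{"dp":[0,0,-0.02],"angular":[0,0,0]},{"dp":[0,0,0],"angular":[0,0,0]},{"dp":[0,0,0],"angular":[0,0,0]}]'
```

```text
t: 10.1
tcp_pos: [0.4915, 0.008, 0.0664]
tool_rot: [0.77, 0.638, 0.0, 0.0]
force: [0.0, -0.3, 0.8]
finger_gap: 0.564
gripper_force: 62.8
```

```bash
python3 -m crank '[{"dp":[0,0,-0.02],"angular":[0,0,0]},{"dp":[0,0,0],"angular":[0,0,0]},{"dp":[0,0,0],"angular":[0,0,0]}]'
python3 -m crank '[{"dp":[0,0,0],"angular":[0,0,0]},{"dp":[0,0,0],"angular":[0,0,0]},{"dp":[0,0,0],"angular":[0,0,0]},{"dp":[0,0,0],"angular":[0,0,0]},{"dp":[0,0,0],"angular":[0,0,0]},{"dp":[0,0,0],"angular":[0,0,0]},{"dp":[0,0,0],"angular":[0,0,0]}]' 0
python3 -m crank '[{"dp":[0,0,0.3],"angular":[0,0,0]},{"dp":[0,0,0.6],"angular":[0,0,0]},{"dp":[0,0,1],"angular":[0,0,0]},{"dp":[0,0,1],"angular":[0,0,0]},{"dp":[0,0,1],"angular":[0,0,0]},{"dp":[0,0,1],"angular":[0,0,0]},{"dp":[0,-1,0.5],"angular":[0,0,0]},{"dp":[0,-1,0],"angular":[0,0,0]},{"dp":[0,0,0],"angular":[0,0,0]},{"dp":[0,0,0],"angular":[0,0,0]}]' 0
python3 - <<'E'
from h import *
d=snap("wrist");cv2.imwrite("pics/w4.png",d["image"]);c=cloud(d)
C=np.array([.4906,.0077]);r=np.hypot(c[...,0]-C[0],c[...,1]-C[1])
m=c[(r<.065)&(abs(c[...,2]-.044)<.006)&(r>.03)];print("disc",len(m),np.percentile(m[:,2],[5,50,95]),cv2.minEnclosingCircle(m[:,:2].astype(np.float32)))
A=np.c_[m[:,:2],np.ones(len(m))];print("tilt",np.linalg.lstsq(A,m[:,2],rcond=None)[0])
E
```

```text
t: 10.4
tcp_pos: [0.4915, 0.008, 0.0664]
tool_rot: [0.77, 0.638, 0.0, 0.0]
force: [-1.6, -0.6, 6.5]
finger_gap: 0.567
gripper_force: 63.5
t: 11.1
tcp_pos: [0.4914, 0.008, 0.0656]
tool_rot: [0.77, 0.638, -0.0, -0.0]
force: [-0.1, -0.0, 0.4]
finger_gap: 1.0
gripper_force: 0.0
t: 12.1
tcp_pos: [0.4911, -0.0522, 0.228]
tool_rot: [0.77, 0.638, 0.0, -0.0]
force: [-0.4, 0.6, -0.9]
finger_gap: 0.999
gripper_force: 0.0
disc 5517 [0.04274573 0.0440463  0.04538308] ((0.49201127886772156, 0.00704933051019907), 0.05525803565979004)
tilt [-0.00059061 -0.00114701  0.04435544]
```

View pics/w4.png

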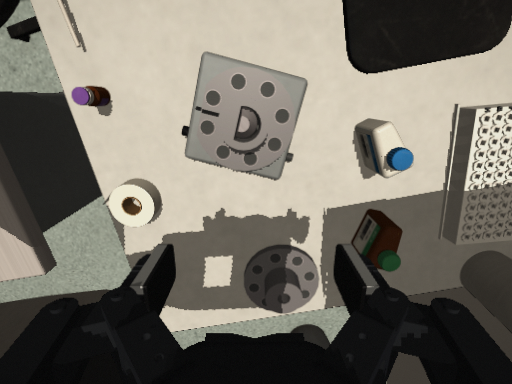

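The wheel is seated at about (245,124). Its black line, from (195,108) to (218,114), lies on the same side as the housing's. The disc top is at 44.0 mm with no tilt, so it is fully home. The round wheel is untouched at about (282,278).

```bash
python3 -c "
from station import order;print(order.sign_off())"
```

```text
the job is handed in; nothing more can be done
None
```

The D-bore wheel is fully home on the drive's shoulder, flat to flat and released. The round wheel was left alone, and I handed the job in after about 12 s of robot time.

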